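# Set the cleaner's timer wheel and tip in the cuvettes

### The job

First roll the timer's thumbwheel with a fingertip, click by click, until 7 (seven pips) lies uppermost between the pointers. Then lift the tilt tray by its handle so that all four cuvettes slide into the cleaner's basket, and lower the empty tray gently, without letting it drop, until it lies level again. Leave the other things on the bench where they are.

Things in the scene. Friction and masses are not known exactly. Their poses are not given: they have to be found in the camera images.
- timer: White timer box, 160 mm (x) by 120 mm, 82 mm high, a raised display hump (to 110 mm high) at its far end. Fixed. Origin: centre of its underside; x away from the robot at yaw 0. A black ribbed thumbwheel stands out of its top, 45 mm towards -x. Two low cheeks 7 mm thick flank the wheel, 36 mm clear between them, tops 88 mm above the table, each with a steel pointer nib.
- timer_wheel (a joint): Angle of the thumbwheel, rad. It clicks into ten positions 0.6283 rad apart: value = number x 0.6283 (7 is 4.398). Number = count of white pips (0 to 9) on the top flat, between the nibs. Grows as its top is pulled to the robot (-x of the timer); stops beyond 0 and 9. A click takes 2 to 4 N at a rib; past half way it snaps to the next number and stays. May start between two.
- wheel_axis (a point): Centre of the thumbwheel, 66 mm above the table; axes as the timer, y along the axle. Drum radius 30 mm, 30 mm wide; ten ribs across it, 4 mm thick, tops at radius 36 mm (102 mm above the table), midway between the numbers: with a number uppermost, ribs stand 18 and 54 degrees either side of the top. The box top is 16 mm above this point.
- cleaner: The cleaner: white pedestal, 130 mm wide, 66 mm high, reaching 108 mm to -x of the origin, with a steel tilt tray on it; open steel basket on the +x side, to 152 mm. Fixed. Origin on the table under the tray's hinge; x from tray to basket (away from the robot at yaw 0).
- tray (a joint): Tilt angle of the steel tray, rad: 0 lying level on the pedestal, 1.2 at its upper stop. Grows as the handle is lifted. The hinge moves freely and does not hold: let go, the tray falls. It weighs 120 to 200 g.
- tray_hinge (a point): Middle of the tray's hinge line, at the tray floor's far end, 78 mm above the table; fixed, axes as the cleaner, y along the hinge. The tray reaches 114 mm from here to -x, 124 mm wide; walls 14 mm above its floor at the sides and the handle end, open at the hinge end.
- tray_handle (a point): Middle of the tray's handle: a round black bar 10 mm thick, 92 mm long, parallel to the hinge, 35 mm clear of the tray's end, held by a rod at each end. Tray level: 154 mm to -x of the hinge, 6 mm above it (84 mm above the table, nothing below). Moves and turns with the tray. It can be pinched from above and turns between the fingers as the tray tilts.
- basket (a point): Middle of the floor of the open steel basket, 8 mm above the table; fixed, axes as the cleaner. Inside 142 mm (x) by 130 mm (y); near wall 56 mm above its floor, side walls 104 mm, far wall 114 mm.
- cuvette0: Capped square plastic cuvette, 45 x 12.5 x 12.5 mm, 11 to 17 g, white with a grey cap, lying on the tray at the start; one of four alike. Origin: centre of its underside, x along its length. How steep the tray must be before they slide differs from day to day (friction 0.45 to 0.75).
- cuvette1: Capped square plastic cuvette, 45 x 12.5 x 12.5 mm, 11 to 17 g, white with a grey cap, lying on the tray at the start; one of four alike. Origin: centre of its underside, x along its length. How steep the tray must be before they slide differs from day to day (friction 0.45 to 0.75).
- cuvette2: Capped square plastic cuvette, 45 x 12.5 x 12.5 mm, 11 to 17 g, white with a grey cap, lying on the tray at the start; one of four alike. Origin: centre of its underside, x along its length. How steep the tray must be before they slide differs from day to day (friction 0.45 to 0.75).
- cuvette3: Capped square plastic cuvette, 45 x 12.5 x 12.5 mm, 11 to 17 g, white with a grey cap, lying on the tray at the start; one of four alike. Origin: centre of its underside, x along its length. How steep the tray must be before they slide differs from day to day (friction 0.45 to 0.75).
- tip_box: Grey pipette-tip box without lid, 85 x 55 x 45 mm high, between the timer and the cleaner; leave it alone. Origin: centre of its underside.
- sample_jar: Glass jar with a white cap, 48 mm wide, 65 mm high, between the timer and the cleaner; leave it alone. Origin: centre of its underside.
- plate_stack: Stack of clear microplates, 127 x 85 x 87 mm high, far left; leave it alone. Origin: centre of its underside.
- reagent: Amber bottle, 64 mm wide, 130 mm high, far right; leave it alone. Origin: centre of its underside.
- forceps: Steel forceps, 130 mm long, 11 mm wide, lying far right; leave them alone. Origin: middle of the underside.
- beaker: Empty beaker, 70 mm wide, 80 mm high, far right; leave it alone. Origin: centre of its underside.

How it is judged:
On the way, in this order (a step that is already met when the one before it is completed fails the run):
1. the timer wheel stands at 7 (value of joint timer_wheel between 4.27824 and 4.51824 rad), for 0.3 s.
2. the tray has been lifted by at least 0.35 rad, the wheel still at 7 (all of step 1 and value of joint tray above 0.35 rad), for 0.1 s.
3. all four cuvettes are in the basket (x of cuvette0 in the frame of basket between -0.074 and 0.074 m and y of cuvette0 in the frame of basket between -0.069 and 0.069 m and z of cuvette0 in the frame of basket between -0.005 and 0.055 m and x of cuvette1 in the frame of basket between -0.074 and 0.074 m and y of cuvette1 in the frame of basket between -0.069 and 0.069 m and z of cuvette1 in the frame of basket between -0.005 and 0.055 m and x of cuvette2 in the frame of basket between -0.074 and 0.074 m and y of cuvette2 in the frame of basket between -0.069 and 0.069 m and z of cuvette2 in the frame of basket between -0.005 and 0.055 m and x of cuvette3 in the frame of basket between -0.074 and 0.074 m and y of cuvette3 in the frame of basket between -0.069 and 0.069 m and z of cuvette3 in the frame of basket between -0.005 and 0.055 m), for 0.2 s.
4. the tray lies level again (value of joint tray below 0.04 rad), for 0.2 s.
At the end, for the whole second after the job is handed in: The timer wheel stands at 7 (4.398 rad within 0.12 rad), all four cuvettes lie at rest in the basket (origins inside its walls, lower than 55 mm above its floor), and the tray lies level (within 0.04 rad), nothing held (all of step 1 and all of step 3 and value of joint tray below 0.04 rad and linear speed of each of cuvette0, cuvette1, cuvette2, cuvette3 below 0.03 m/s); the robot touches nothing.
It fails at once if the tray is dropped (it falls faster than 2 rad/s) (velocity of joint tray below -2 rad/s).
It fails at once if a bystander is moved more than 25 mm (distance of any of tip_box, sample_jar, plate_stack, reagent, forceps, beaker from where it was at the start of the episode above 0.025 m).
It also fails if it takes over 72 s, if anything falls off the work surface, if the arm or the gripper's body presses on something with over 40 N, if the wrist force passes 120 N, or if a joint passes its speed limit or range.

### The arm

A 6-joint arm with a two-finger parallel gripper is mounted at the origin on the work surface. World frame = base frame: x ahead of the robot, y to its left, z up, the work surface at z = 0. Lengths are in m, angles in rad, forces in N, time in s.
With the tool pointing down it reaches from about 0.375 to 0.9 m from the base axis. Payload 3.1 kg.
Tool frame: the origin (TCP) lies midway between the tips of the shut fingers; the grasp point (between the pads) lies robot.grip_depth behind it (robot.grip_depth is the distance from the TCP to the grasp point, in m); z points along the fingers, y is the line along which they close (so a half turn about z gives the same grasp; the last joint's range is limited). The gripper opens to 87 mm and grips with 3 to 60 N. Pads are 19 mm wide; open, the fingers measure 117 mm over their backs; the gripper's body (75 mm by 190 mm) begins 51 mm behind the grasp point.
Start: joints at [1.099, 0.527, 1.433, -0, 1.181, -0.178], TCP at [0.181, 0.598, 0.194] pointing down, gripper open.
Joint ranges: [-3.08, 3.08], [-0.75, 2.2], [0.22, 2.44], [-1.43, 4.57], [0, 2.65], [-2.85, 2.85]. Speed limits (rad/s): [2.79, 2.79, 3.14, 3.14, 3.14, 3.14].

### API

Orientations are given as a unit quaternion [x, y, z, w].
In Python, from rig import robot gives the robot as it stands.
- The arm moves only by the shell command python3 -m creep 'ROWS' [OPENING] [FORCE]. ROWS is a JSON list of rows, 1 to 20 of them, each an object with the fields d (a list: dx, dy, dz in m), yaw (a turn about the tool's z in rad); a field left out counts as zero; each row shifts and turns the commanded pose from where the row before left it, along the tool's axes as they then stand; what a row does not reach is not made up. A row lasts 1/12 s, in which the tool goes at most 0.0417 m and 0.125 rad, less where a joint would pass 70% of its speed; a pose out of reach is approached as far as the arm can. OPENING is the finger opening in m, set as the command begins (- or left out keeps the last). The fingers move at their own pace and stop on an object; FORCE is the grip in N (left out, the last holds). Time passes only in rows, so rows that do not move let the fingers close. It prints the time, the measured TCP pose, the force, the opening and the grip force at its end. Input that does not fit is refused with a message, and nothing moves.
- robot.get_obs(): the state, without advancing time (a new reading comes with each control period).
- robot.camera(name): name is "scene" or "top" or "wrist"; returns a dict with "img" (384x512x3 uint8, red, green, blue), "fx", "fy", "cx", "cy" (pixels), "xyz" and "attitude" of the camera in the world. Camera axes: x right, y down, z forward; pixel columns grow to the right and rows downward; lengths in m; the calibration is good to about 2 mm. A picture is of the moment at which its call begins. There is no depth.
- robot.hand_in(): hands the job in; it is judged then, once.
The state is a dict: "time": time; "q": joint angles; "joint_velocities": joint speeds; "joint_torque": joint torques, N m; "position": TCP position; "tool_rot": TCP orientation; "ft_force": force on the tool from outside, world axes, zero at the start; "moment": the same for the moment, N m; "grip_width": finger opening in m; "grip_force": force on a finger pad.
Only numpy, scipy, OpenCV 4.12 (cv2) and the standard library are available. Lean on these libraries where they do the work, as an engineer would, in place of code of your own. Each camera call takes 0.05 s, during which the arm holds its last target. There are 200 camera calls.

## Working session

There is one attempt and no reset: what is moved stays moved. The work goes in short steps, Python scripts to look and compute and a shell command to move; the robot and the scene stay as the last step left them, time stands still between calls to the robot, and variables do not carry over. Pictures are saved under pics/ and viewed, at most 10 in all, crops included, and the job is handed in when it is done.

```bash
mkdir -p pics; ls; cat > h.py <<'E'
import numpy as np, cv2
from scipy.spatial.transform import Rotation as R
from rig import robot
def snap(n,f=None):
    c=robot.camera(n)
    if f: cv2.imwrite('pics/'+f,c['img'][:,:,::-1])
    return c
def rot(c):
    a=np.array(c['attitude'],float)
    return a if a.shape==(3,3) else R.from_quat(a).as_matrix()
def ray(c,u,v):
    return np.array(c['xyz']), rot(c)@np.array([(u-c['cx'])/c['fx'],(v-c['cy'])/c['fy'],1])
def plane(c,u,v,z):
    o,d=ray(c,u,v); return o+d*(z-o[2])/d[2]
def proj(c,p):
    q=rot(c).T@(np.array(p)-np.array(c['xyz'])); return c['cx']+c['fx']*q[0]/q[2], c['cy']+c['fy']*q[1]/q[2]
def tri(*rays):
    A=0;b=0
    for o,d in rays:
        d=d/np.linalg.norm(d);P=np.eye(3)-np.outer(d,d);A=A+P;b=b+P@o
    return np.linalg.solve(A,b)
E
python3 - <<'E'
from h import *
a=snap('scene');b=snap('top')
cv2.imwrite('pics/st.png',np.hstack([cv2.resize(x['img'],(800,600))[:,:,::-1] for x in (a,)]))
cv2.imwrite('pics/tp.png',cv2.resize(b['img'],(800,600))[:,:,::-1])
for c in(a,b): print(c['xyz'],c['attitude'],c['fx'],c['cx'],c['cy'])
print(robot.get_obs(),robot.grip_depth)
E
```

```text
pics
[ 1.32170561 -0.45923975  0.95212204] [ 0.79540929  0.45305205 -0.19255371 -0.35354063] 410.7105425743386 251.23965664226847 196.51347986451609
[0.2873326  0.0086886  1.16398823] [-0.69681056  0.70756986 -0.08535961  0.08070735] 405.2611211205559 256.2027533882464 192.29068535916127
{'time': 0.1, 'q': array([ 1.09849153e+00,  5.28352485e-01,  1.43375287e+00, -7.93971029e-06,
        1.18138160e+00, -1.78480255e-01]), 'joint_velocities': array([-0.00020142, -0.00197879, -0.00348566,  0.00110328, -0.0008951 ,
       -0.00187028]), 'joint_torque': array([-4.82587257e-04, -4.40988958e+01, -1.77151680e+01,  6.34433934e-02,
        5.34910080e-02, -5.45860189e-05]), 'position': array([0.18065067, 0.59759745, 0.19328903]), 'tool_rot': array([ 1.46382807e-01,  9.89227566e-01, -8.98623932e-04, -2.99307627e-04]), 'ft_force': array([ 0.21061712,  0.42695519, -0.44410446]), 'moment': array([ 0.02264407,  0.01726791, -0.04560627]), 'grip_force': 0.0, 'grip_width': 0.08691247208263732} 0.0187
```

View pics/st.png

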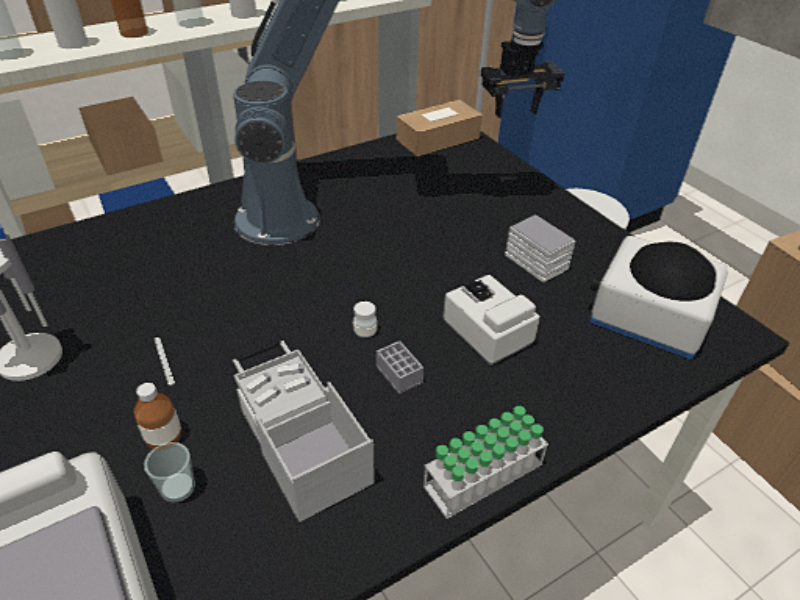

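View pics/tp.png

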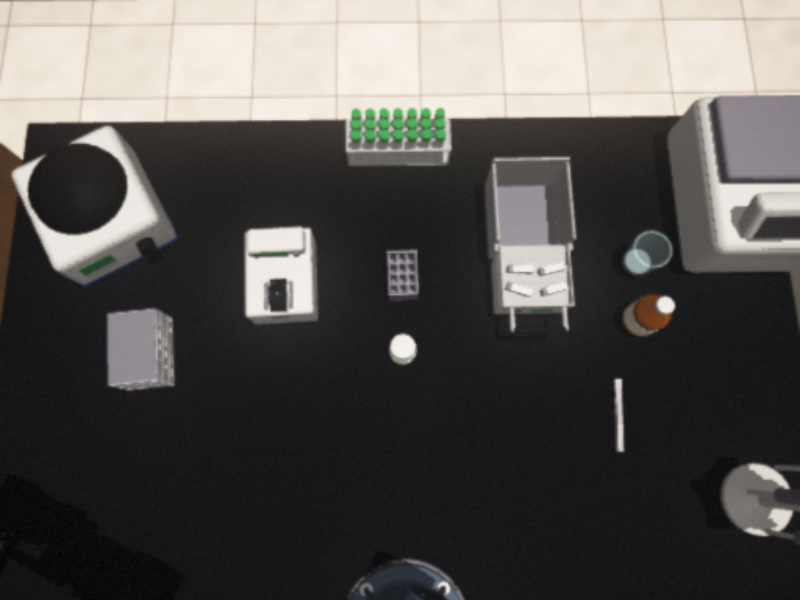

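The scene view shows the tray and cleaner with the handle near (262,355), and the timer wheel near (481,290). The top view (800 px scale) shows the wheel at about (278,294), the timer front corners at (246,321) and (316,318), and the handle rod ends at about (513,328) and (566,327).

```bash
python3 - <<'E'
from h import *
a=snap('scene');b=snap('top');w=snap('wrist')
s=1.5625
A=lambda u,v:ray(a,u/s,v/s); B=lambda u,v:ray(b,u/s,v/s)
print('wheel',tri(A(481,289),B(279,293)))
for n,p,z in [('tf1',(246,321),.082),('tf2',(317,319),.082),('hingeL',(495,247),.08),('hingeR',(575,247),.08),('rodL',(513,328),.084),('rodR',(566,327),.084),('basL',(491,159),.12),('basR',(570,157),.12),('jar',(403,348),.065),('tipbox',(403,270),.045)]:
    print(n,plane(b,p[0]/s,p[1]/s,z).round(4))
print('handle ends tri', tri(A(236,362),B(513,328)),tri(A(285,344),B(566,327)))
o=robot.get_obs();T=R.from_quat(o['tool_rot']).as_matrix()
print('wrist cam in tool',T.T@(np.array(w['xyz'])-o['position']),'\n',T.T@rot(w),w['fx'],'\nT',T)
E
```

```text
wheel [0.56450085 0.21636864 0.0888561 ]
tf1 [0.514  0.2687 0.082 ]
tf2 [0.5157 0.1452 0.082 ]
hingeL [ 0.6436 -0.1724  0.08  ]
hingeR [ 0.6415 -0.3164  0.08  ]
rodL [ 0.4942 -0.1955  0.084 ]
rodR [ 0.4946 -0.2878  0.084 ]
basL [ 0.796  -0.1669  0.12  ]
basR [ 0.798  -0.3091  0.12  ]
jar [ 0.4651 -0.0041  0.065 ]
tipbox [ 0.6132 -0.0067  0.045 ]
handle ends tri [ 0.48806385 -0.24049526  0.0524042 ] [ 0.50751469 -0.236719    0.11744077]
wrist cam in tool [ 8.04657807e-02  5.47570990e-05 -1.90488166e-01] 
 [[-1.18522998e-03 -9.56661052e-01 -2.91201350e-01]
 [ 9.99999075e-01 -9.39521762e-04 -9.83597808e-04]
 [ 6.67379708e-04 -2.91202247e-01  9.56661281e-01]] 335.80644412681596 
T [[-9.57153460e-01  2.89580742e-01 -4.98444130e-04]
 [ 2.89581091e-01  9.57153054e-01 -9.06639533e-04]
 [ 2.14541973e-04 -1.01213316e-03 -9.99999465e-01]]
```

```bash
python3 -m creep '[{"d": [-0.0341,-0.0182,0]},{"d": [-0.0341,-0.0182,0]},{"d": [-0.0341,-0.0182,0]},{"d": [-0.0341,-0.0182,0]},{"d": [-0.0341,-0.0182,0]},{"d": [-0.0341,-0.0182,0]},{"d": [-0.0341,-0.0182,0]},{"d": [-0.0341,-0.0182,0]},{"d": [-0.0341,-0.0182,0]},{"d": [-0.0341,-0.0182,0]},{"d": [-0.0341,-0.0182,0]},{"d": [-0.0341,-0.0182,0]},{"d": [-0.0341,-0.0182,0]},{"d": [-0.0341,-0.0182,0]}]' && python3 -m creep '[{"yaw": 0.116},{"yaw": 0.116},{"yaw": 0.116},{"yaw": 0.116},{"yaw": 0.116},{"yaw": 0.116},{"yaw": 0.116},{"yaw": 0.116},{"yaw": 0.116},{"yaw": 0.116},{"yaw": 0.116},{}]'
python3 - <<'E'
from h import *
o=robot.get_obs();print(o['position'],R.from_quat(o['tool_rot']).as_matrix().round(3))
w=snap('wrist');u,v=proj(w,[.5645,.2164,.1]);print(u,v)
cv2.imwrite('pics/w1.png',cv2.resize(w['img'],(800,600),interpolation=cv2.INTER_CUBIC)[:,:,::-1])
E
```

```text
time: 1.42
position: [0.5652, 0.2145, 0.1941]
tool_rot: [0.147, 0.989, 0.0, -0.0]
ft_force: [0.3, 0.5, 0.9]
grip_width: 0.0869
grip_force: 0.0
time: 2.42
position: [0.564, 0.2161, 0.194]
tool_rot: [0.707, 0.707, -0.0, -0.0]
ft_force: [-1.1, -0.4, -0.2]
grip_width: 0.087
grip_force: 0.0
[0.56403734 0.21605464 0.19403691] [[ 0.001  1.    -0.   ]
 [ 1.    -0.001 -0.   ]
 [-0.    -0.    -1.   ]]
259.44439211340057 191.62534899167338
```

View pics/w1.png

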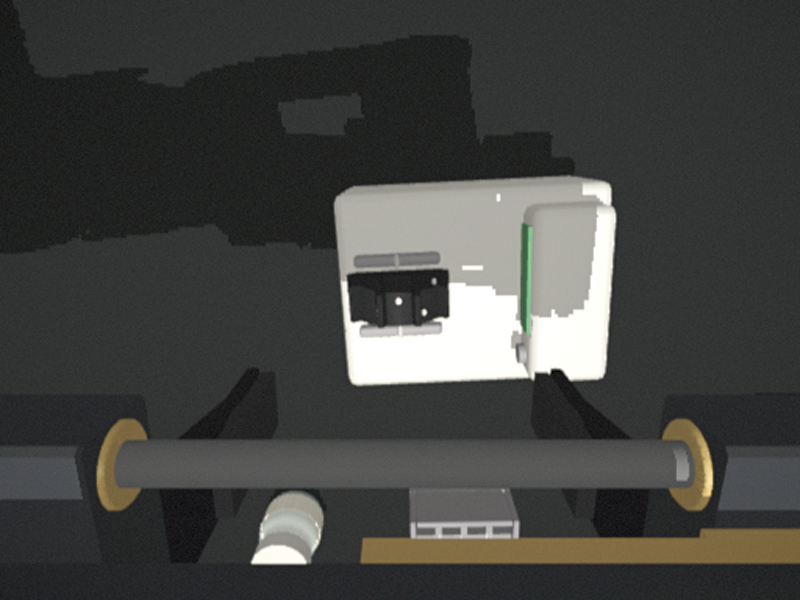

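The wrist view shows one pip uppermost at (399,301), with two pips on the next flat to +x at (434,281) and (424,312). The nibs are at (397,260) and (401,330). The wheel stands at 1, so it needs +6 clicks towards the robot.

```bash
python3 - <<'E'
from h import *
w=snap('wrist');s=1.5625
for p,z in [((397,260),.089),((401,330),.089),((399,301),.096),((352,383),.082),((604,378),.082)]: print(p,plane(w,p[0]/s,p[1]/s,z).round(4))
a=snap('scene');b=snap('top')
# white pip + black wheel in top and scene crops
ca=cv2.resize(a['img'][165:215,280:340],(480,400),interpolation=cv2.INTER_CUBIC);cb=cv2.resize(b['img'][165:215,150:210],(320*480//320,400),interpolation=cv2.INTER_CUBIC)
k=[]
for c,(x0,y0,x1,y1) in((a,(280,165,340,215)),(b,(150,165,210,215))):
    m=(c['img'][y0:y1,x0:x1].max(2)<60).astype(np.uint8)
    n,l,st,ct=cv2.connectedComponentsWithStats(m)
    print([(x.tolist(),(y+[x0,y0]).round(1).tolist()) for x,y in zip(st[1:],ct[1:]) if x[4]>15])
cv2.imwrite('pics/crop.png',np.hstack([ca,cb])[:,:800,::-1])
E
```

```text
(397, 260) [0.5596 0.2367 0.089 ]
(401, 330) [0.562  0.1944 0.089 ]
(399, 301) [0.5608 0.2143 0.096 ]
(352, 383) [0.5311 0.1566 0.082 ]
(604, 378) [0.6893 0.1604 0.082 ]
[([0, 0, 60, 50, 1338], [305.2, 179.5])]
[([0, 0, 60, 50, 1416], [179.7, 195.4]), ([0, 11, 6, 10, 31], [151.8, 181.2])]
```

```bash
python3 -m creep '[{"yaw": -0.055},{"d": [0,-0.0146,0]},{"d": [0,-0.0145,0.01]},{"d": [0,0,0.025]},{"d": [0,0,0.025]},{"d": [0,0,0.022]},{},{}]' && python3 -m creep '[{"d": [0,0,0.006]},{"d": [0,0,0.006]},{"d": [0,0,0.006]},{},{}]'
python3 - <<'E'
from h import *
w=snap('wrist')
cv2.imwrite('pics/w2.png',cv2.resize(w['img'],(800,600),interpolation=cv2.INTER_CUBIC)[:,:,::-1])
E
```

```text
time: 3.28
position: [0.5342, 0.2143, 0.1113]
tool_rot: [0.687, 0.727, -0.001, -0.001]
ft_force: [0.5, 0.9, 0.2]
grip_width: 0.0868
grip_force: 0.0
time: 3.7
position: [0.535, 0.2144, 0.0941]
tool_rot: [0.687, 0.727, -0.0, -0.0]
ft_force: [-0.3, -1.2, -0.1]
grip_width: 0.0871
grip_force: 0.0
```

View pics/w2.png

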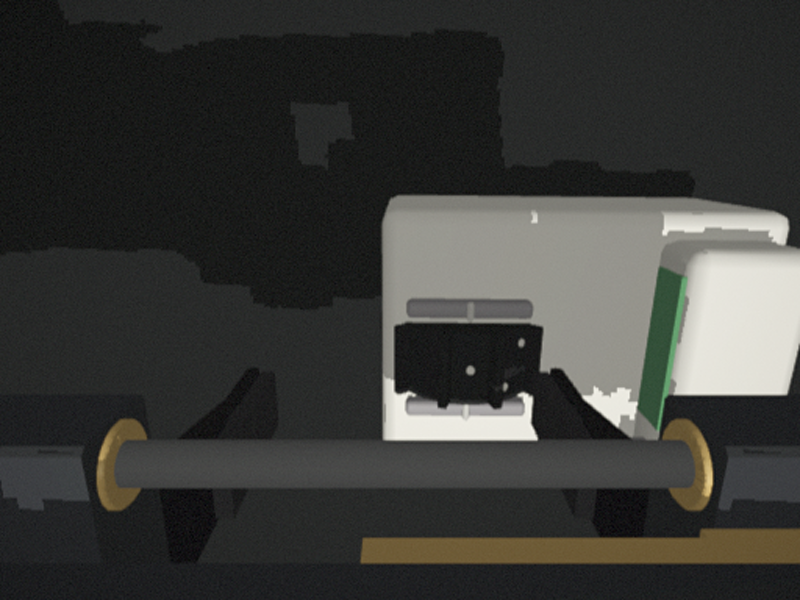

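```bash
python3 - <<'E'
from h import *
w=snap('wrist');o=robot.get_obs();T=R.from_quat(o['tool_rot']).as_matrix()
for p in [(9.5,43.5,0),(-9.5,43.5,0),(9.5,58.5,0),(0,43.5,0),(9.5,-43.5,0)]:
    print(p,np.array(proj(w,o['position']+T@np.array(p)/1e3))*1.5625)
for p in [(470,311),(466,410),(470,370)]: print(plane(w,p[0]/1.5625,p[1]/1.5625,.089 if p[1]!=370 else .096).round(4))
print(proj(w,[.5615,.2155,.096]))
E
```

```text
(9.5, 43.5, 0) [517.54316003 342.38984809]
(-9.5, 43.5, 0) [514.57782407 387.30681015]
(9.5, 58.5, 0) [556.34261667 342.35135568]
(0, 43.5, 0) [516.0405296  365.15070713]
(9.5, -43.5, 0) [292.57030613 342.61304057]
[0.5595 0.2364 0.089 ]
[0.5618 0.1936 0.089 ]
[0.5607 0.2145 0.096 ]
(np.float64(302.3193049960681), np.float64(235.40553065980902))
```

The finger tips, at (276,372) and (533,372), stand farther apart in the image than the TCP depth predicts. So the open tips sit higher than the TCP, as on a linkage gripper. I'll push with the shut fingers instead, since the tip position is known there.

```bash
python3 -m creep '[{"d": [0,0,-0.02]},{"d": [0,0,-0.016]},{"d": [0,0.02,0]},{"d": [0,0.02,0]},{"d": [0,0.018,0]},{},{},{},{},{},{},{},{}]' 0 10
python3 - <<'E'
from h import *
w=snap('wrist');o=robot.get_obs();T=R.from_quat(o['tool_rot']).as_matrix()
for p in [(9.5,0,0),(9.5,-15,0),(9.5,15,0)]:
    print(p,np.array(proj(w,o['position']+T@np.array(p)/1e3))*1.5625)
cv2.imwrite('pics/w3.png',cv2.resize(w['img'],(800,600),interpolation=cv2.INTER_CUBIC)[:,:,::-1])
E
```

```text
time: 4.88
position: [0.5927, 0.2177, 0.1302]
tool_rot: [0.687, 0.727, -0.0, -0.0]
ft_force: [0.3, 0.1, 0.4]
grip_width: 0.008
grip_force: 0.0
(9.5, 0, 0) [405.0423584  342.49488055]
(9.5, -15, 0) [366.28042148 342.53565513]
(9.5, 15, 0) [443.80639845 342.45410374]
```

View pics/w3.png

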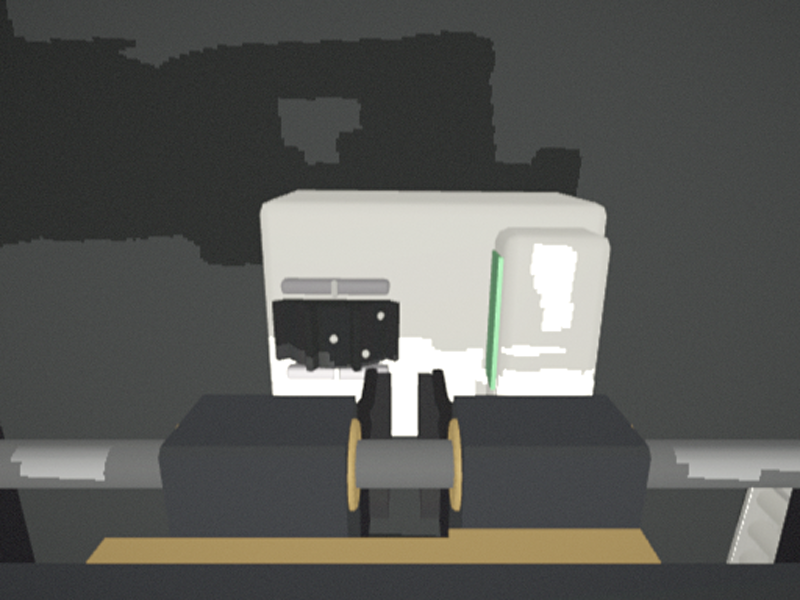

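The wrist picture shows the nearly shut finger tips at (365–443, 370). The prediction for the TCP was row 342. I'll check the tip height in the scene view.

```bash
python3 -m creep '[{},{}]' 0 10
python3 - <<'E'
from h import *
w=snap('wrist');o=robot.get_obs();T=R.from_quat(o['tool_rot']).as_matrix()
a=snap('scene');u,v=proj(a,o['position']);x0,y0=int(u)-45,int(v)-40
print([(np.array(proj(a,o['position']-T[:,2]*h))-[x0,y0])*8 for h in(0,.02,.07)])
cv2.imwrite('pics/s3.png',cv2.resize(a['img'][y0:y0+65,x0:x0+90],(720,520),interpolation=cv2.INTER_CUBIC)[:,:,::-1])
E
```

```text
time: 5.1
position: [0.593, 0.2177, 0.1302]
tool_rot: [0.687, 0.727, 0.0, 0.0]
ft_force: [0.4, -0.7, 0.3]
grip_width: 0.0011
grip_force: 0.0
[array([363.22899665, 322.92608018]), array([369.29075396, 283.15308382]), array([385.02925282, 179.88810207])]
```

View pics/s3.png

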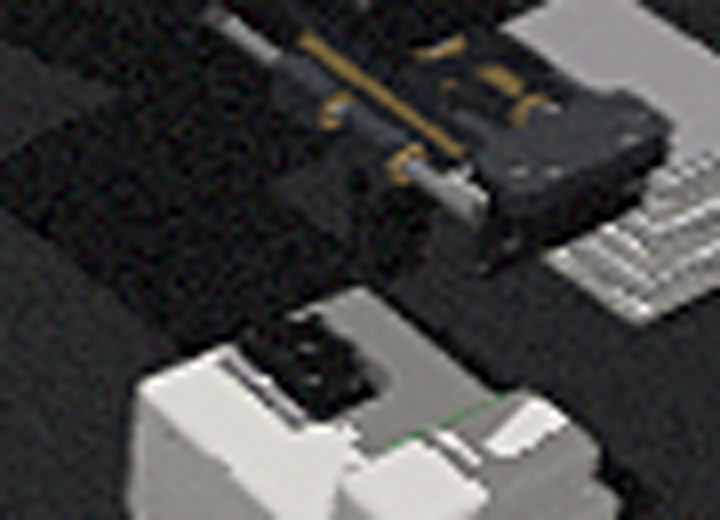

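```bash
python3 -m creep '[{"d": [0,0.016,0]},{"d": [0,0,0.02]},{"d": [0,0,0.018]},{},{}]' && python3 -m creep '[{"d": [0,0,0.005]},{"d": [0,0,0.003]},{},{}]' && python3 -m creep '[{"d": [0,0,0.002]},{"d": [0,0,0.002]},{},{}]'
```

```text
time: 5.62
position: [0.6079, 0.2184, 0.0911]
tool_rot: [0.687, 0.727, -0.001, -0.001]
ft_force: [-0.0, 0.1, -0.4]
grip_width: 0.0003
grip_force: 0.0
time: 5.95
position: [0.6091, 0.2187, 0.0846]
tool_rot: [0.687, 0.727, 0.0, 0.0]
ft_force: [-0.0, 0.3, -0.2]
grip_width: 0.0
grip_force: 0.0
time: 6.28
position: [0.6088, 0.2186, 0.0801]
tool_rot: [0.687, 0.727, -0.0, -0.0]
ft_force: [0.5, 0.1, -0.8]
grip_width: 0.0004
grip_force: 0.0
```

```bash
python3 -m creep '[{"d": [0,0,0.003]},{"d": [0,0,0.003]},{"d": [0,0,0.003]},{}]' && python3 -m creep '[{"d": [0,0,0.002]},{"d": [0,0,0.002]},{},{}]' && python3 -m creep '[{"d": [0,0,0.002]},{},{}]' && python3 -m creep '[{"d": [0,0,0.002]},{},{}]'
```

```text
time: 6.62
position: [0.6083, 0.2184, 0.0702]
tool_rot: [0.687, 0.727, -0.001, -0.001]
ft_force: [-1.0, 0.2, -0.0]
grip_width: 0.0006
grip_force: 0.0
time: 6.95
position: [0.6088, 0.2186, 0.067]
tool_rot: [0.687, 0.727, -0.0, -0.0]
ft_force: [0.2, 0.4, -0.2]
grip_width: 0.0006
grip_force: 0.0
time: 7.2
position: [0.6089, 0.2186, 0.0651]
tool_rot: [0.687, 0.727, -0.0, -0.0]
ft_force: [-0.0, 0.4, 0.2]
grip_width: 0.0003
grip_force: 0.0
time: 7.45
position: [0.6088, 0.2186, 0.063]
tool_rot: [0.687, 0.727, -0.0, -0.0]
ft_force: [-0.6, -0.9, -0.4]
grip_width: 0.0004
grip_force: 0.0
```

```bash
for i in 1 2 3; do python3 -m creep '[{"d": [0,0,0.002]},{},{}]' | egrep 'pos|ft'; done
```

```text
position: [0.6088, 0.2185, 0.061]
ft_force: [-0.1, -0.1, 0.5]
position: [0.6088, 0.2186, 0.059]
ft_force: [-0.3, 0.5, 0.5]
position: [0.6088, 0.2186, 0.057]
ft_force: [0.3, -0.6, -0.2]
```

```bash
for i in 1 2 3; do python3 -m creep '[{"d": [0,0,0.002]},{},{}]' | egrep 'pos|ft'; done
python3 - <<'E'
from h import *
w=snap('wrist')
cv2.imwrite('pics/w4.png',cv2.resize(w['img'],(800,600),interpolation=cv2.INTER_CUBIC)[:,:,::-1])
E
```

```text
position: [0.6088, 0.2186, 0.055]
ft_force: [0.4, 0.1, -0.0]
position: [0.6093, 0.2186, 0.0541]
ft_force: [-1.0, -0.7, 5.5]
position: [0.6093, 0.2187, 0.054]
ft_force: [-4.9, -0.6, 14.5]
```

View pics/w4.png

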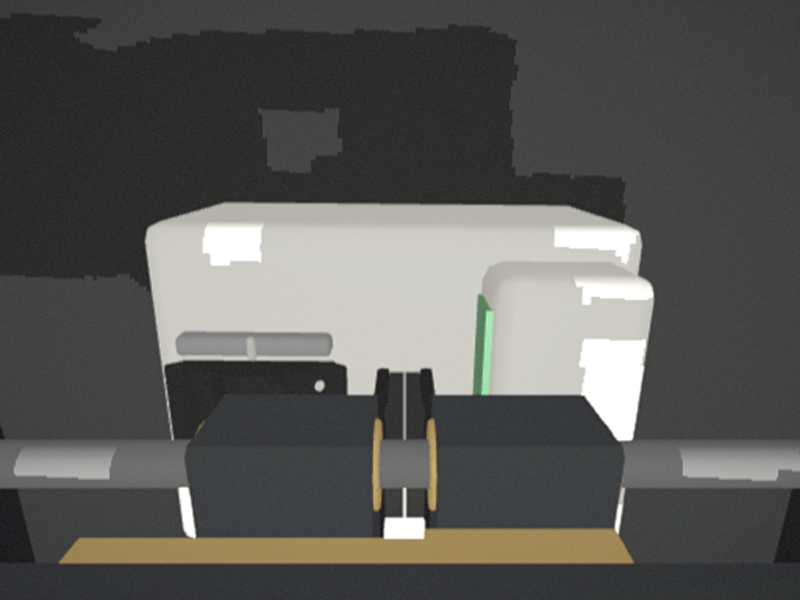

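```bash
python3 - <<'E'
from h import *
w=snap('wrist');o=robot.get_obs();T=R.from_quat(o['tool_rot']).as_matrix();s=1.5625
for h in (0,.0187,.023,.027,.03):
    P=lambda x,y:(np.array(proj(w,o['position']+T@np.array([x,y,-h])))*s).round(0)
    print(h,P(.0095,0),P(.0095,.0435),P(.0095,-.0435),P(.0095,.01))
# nib height from two wrist views: view1 pose vs now, far nib
o1=np.array([0.56403734,0.21605464,0.19403691]);T1=np.array([[.001,1,0],[1,-.001,0],[0,0,-1.]])
M=T.T@rot(w);t=T.T@(np.array(w['xyz'])-o['position'])
d1=T1@M@np.array([(397/s-w['cx'])/w['fx'],(260/s-w['cy'])/w['fy'],1]);r1=(o1+T1@t,d1)
print('nib',tri(r1,ray(w,252/s,347/s)),'nib w1-w2')
E
```

```text
0 [405. 342.] [517. 342.] [292. 343.] [431. 342.]
0.0187 [405. 361.] [528. 361.] [282. 361.] [433. 361.]
0.023 [405. 366.] [531. 366.] [279. 366.] [434. 366.]
0.027 [405. 370.] [534. 370.] [276. 370.] [435. 370.]
0.03 [405. 374.] [536. 374.] [274. 374.] [435. 374.]
nib [0.55973735 0.23678801 0.08878039] nib w1-w2
```

The numbers agree: the real finger tips sit 27 mm behind the reported TCP. Row 370 and columns 276 and 534 fit h=27 mm, and contact with the 82 mm box top came at TCP z=0.0545. I'll use tip z = TCP z + 0.027 from here.

```bash
python3 -m creep '[{"d": [0,0,-0.02]},{"d": [0,0,-0.0175]},{"d": [0,-0.011,0]},{"d": [0,-0.01,0]},{},{"d": [0,0,0.011]},{"d": [0,0,0.0105]},{},{}]' && python3 -m creep '[{"d": [0,-0.003,0.0005]},{"d": [0,-0.003,-0.0015]},{"d": [0,-0.003,-0.0015]},{"d": [0,-0.003,-0.001]},{}]' && python3 -m creep '[{"d": [0,-0.003,-0.0005]},{"d": [0,-0.003,-0.0005]},{"d": [0,-0.003,0]},{"d": [0,-0.003,0]},{}]' && python3 -m creep '[{"d": [0,0,-0.01]},{"d": [0,0,-0.01]},{},{}]'
python3 - <<'E'
from h import *
w=snap('wrist');o=robot.get_obs()
u,v=map(int,proj(w,[.561,.2155,.096]));print(u,v)
cv2.imwrite('pics/w5.png',cv2.resize(w['img'][v-45:v+45,u-60:u+60],(720,540),interpolation=cv2.INTER_CUBIC)[:,:,::-1])
E
```

```text
time: 9.8
position: [0.5873, 0.2171, 0.0652]
tool_rot: [0.687, 0.727, -0.001, -0.001]
ft_force: [-0.8, 0.7, -0.4]
grip_width: 0.0004
grip_force: 0.0
time: 10.22
position: [0.576, 0.2168, 0.0714]
tool_rot: [0.687, 0.727, 0.0, 0.0]
ft_force: [1.7, -0.4, -0.2]
grip_width: 0.0005
grip_force: 1.0
time: 10.63
position: [0.564, 0.2162, 0.0724]
tool_rot: [0.687, 0.727, 0.001, 0.0]
ft_force: [1.2, -1.1, 2.9]
grip_width: 0.0003
grip_force: 1.6
time: 10.97
position: [0.5643, 0.2162, 0.0925]
tool_rot: [0.687, 0.727, 0.0, 0.0]
ft_force: [-0.8, -0.0, 0.2]
grip_width: 0.0006
grip_force: 0.0
253 236
```

View pics/w5.png

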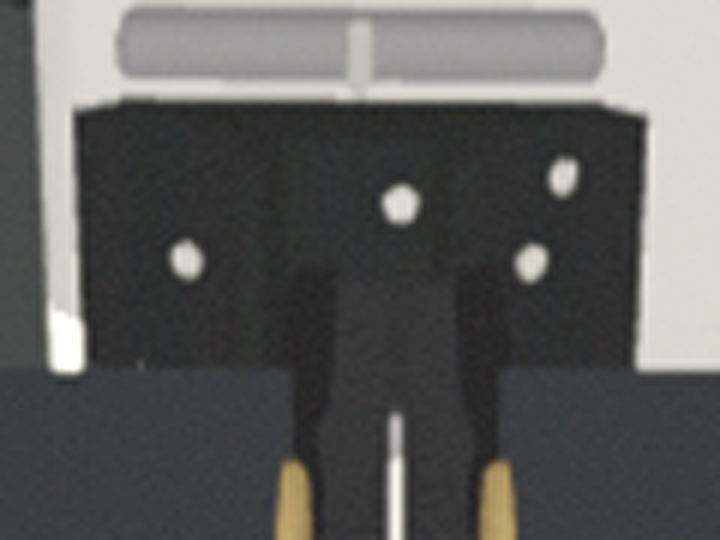

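Top flat now shows 2 (one pip at (400,205), the other behind the finger), with the 1-flat to its left. The click works, so I'll repeat the cycle.

```bash
for i in 1 2; do python3 -m creep '[{"d": [0,0.012,0]},{"d": [0,0.012,0]},{},{"d": [0,0,0.0125]},{"d": [0,0,0.012]},{},{"d": [0,-0.003,0.0005]},{"d": [0,-0.003,-0.0015]},{"d": [0,-0.003,-0.0015]},{"d": [0,-0.003,-0.001]},{"d": [0,-0.003,-0.0005]},{"d": [0,-0.003,-0.0005]},{"d": [0,-0.003,0]},{"d": [0,-0.003,0]},{},{"d": [0,0,-0.01]},{"d": [0,0,-0.01]},{}]' | egrep 'time|pos|ft'; done; python3 -m creep '[{"d": [0,0.02,0]},{"d": [0,0.02,0]},{"d": [0,0.02,0]},{},{}]' | egrep 'time|pos|ft'
cat > pips.py <<'E'
from h import *
def pips(f=None):
    w=robot.camera('wrist');g=w['img'].min(2)
    u,v=map(int,proj(w,[.561,.2155,.1])); H=rot(w)
    m=np.zeros_like(g);m[v-45:v+45,max(u-65,0):u+65]=g[v-45:v+45,max(u-65,0):u+65]>110
    n,l,st,ct=cv2.connectedComponentsWithStats(m)
    print('centre',u,v)
    for s,c in zip(st[1:],ct[1:]):
        if 3<=s[4]<40: p=plane(w,*c,.096)-[.561,.2155,.096]; print(s[4],(p[:2]*1e3).round(1))
    if f: cv2.imwrite('pics/'+f,cv2.resize(w['img'][v-50:v+50,max(u-60,0):max(u-60,0)+120],(720,600),interpolation=cv2.INTER_CUBIC)[:,:,::-1])
E
python3 -c "import pips;pips.pips('w6.png')"
```

```text
time: 12.52
position: [0.5649, 0.2164, 0.0936]
ft_force: [1.1, -0.6, 0.0]
time: 14.02
position: [0.5649, 0.2164, 0.0937]
ft_force: [1.9, 0.5, 0.9]
time: 14.43
position: [0.6241, 0.2193, 0.0914]
ft_force: [-0.7, -0.7, 0.9]
centre 151 239
29 [21.4 11.9]
32 [13.8  9.8]
32 [-5.3  7.6]
34 [3.  8.1]
22 [-16.3   0.9]
27 [18.1  2.6]
17 [-18.   -6.2]
27 [22.2 -4.3]
31 [14.6 -6.9]
25 [-4.6 -9. ]
25 [ 3.8 -8.5]
```

The pip finder gives 4 on top and 5 on the next flat, so three more clicks.

```bash
python3 -m creep '[{"d": [0,-0.018,0]},{"d": [0,-0.018,0]},{},{"d": [0,0,0.0125]},{"d": [0,0,0.012]},{},{"d": [0,-0.003,0.0005]},{"d": [0,-0.003,-0.0015]},{"d": [0,-0.003,-0.0015]},{"d": [0,-0.003,-0.001]},{"d": [0,-0.003,-0.0005]},{"d": [0,-0.003,-0.0005]},{"d": [0,-0.003,0]},{"d": [0,-0.003,0]},{},{"d": [0,0,-0.01]},{"d": [0,0,-0.01]},{}]' | egrep 'time|pos|ft';  python3 -m creep '[{"d": [0,0.012,0]},{"d": [0,0.012,0]},{},{"d": [0,0,0.011]},{"d": [0,0,0.0105]},{},{"d": [0,-0.003,0.0005]},{"d": [0,-0.003,-0.0015]},{"d": [0,-0.003,-0.0015]},{"d": [0,-0.003,-0.001]},{"d": [0,-0.003,-0.0005]},{"d": [0,-0.003,-0.0005]},{"d": [0,-0.003,0]},{"d": [0,-0.003,0]},{},{"d": [0,0,-0.01]},{"d": [0,0,-0.01]},{}]' | egrep 'time|pos|ft'; python3 -m creep '[{"d": [0,0.02,0]},{"d": [0,0.02,0]},{"d": [0,0.02,0]},{},{}]' | egrep 'time|pos|ft'
python3 -c "import pips;pips.pips()"
```

```text
time: 15.98
position: [0.5646, 0.2163, 0.0936]
ft_force: [-0.1, 0.8, 0.4]
time: 17.48
position: [0.5662, 0.2165, 0.0973]
ft_force: [0.9, -0.1, 0.3]
time: 17.9
position: [0.6248, 0.2193, 0.0949]
ft_force: [-0.4, 0.3, -0.1]
centre 152 237
19 [-18.7  10.3]
31 [13.7  9.9]
33 [-5.5  7.7]
33 [3. 8.]
32 [-0.9 -0.8]
18 [-18.   -6.1]
30 [-4.6 -9.3]
30 [ 3.7 -9. ]
23 [25.4 -9.7]
```

5 is on top; the last pull ran too high and slipped back. Two more clicks, a little lower.

```bash
python3 -m creep '[{"d": [0,-0.018,0]},{"d": [0,-0.018,0]},{},{"d": [0,0,0.014]},{"d": [0,0,0.014]},{},{"d": [0,-0.003,0.0005]},{"d": [0,-0.003,-0.0015]},{"d": [0,-0.003,-0.0015]},{"d": [0,-0.003,-0.001]},{"d": [0,-0.003,-0.0005]},{"d": [0,-0.003,-0.0005]},{"d": [0,-0.003,0]},{"d": [0,-0.003,0]},{},{"d": [0,0,-0.01]},{"d": [0,0,-0.01]},{}]' | egrep 'time|pos|ft';  python3 -m creep '[{"d": [0,0.012,0]},{"d": [0,0.012,0]},{},{"d": [0,0,0.0125]},{"d": [0,0,0.012]},{},{"d": [0,-0.003,0.0005]},{"d": [0,-0.003,-0.0015]},{"d": [0,-0.003,-0.0015]},{"d": [0,-0.003,-0.001]},{"d": [0,-0.003,-0.0005]},{"d": [0,-0.003,-0.0005]},{"d": [0,-0.003,0]},{"d": [0,-0.003,0]},{},{"d": [0,0,-0.01]},{"d": [0,0,-0.01]},{}]' | egrep 'time|pos|ft'; python3 -m creep '[{"d": [0,0.02,0]},{"d": [0,0.02,0]},{"d": [0,0.02,0]},{},{}]' | egrep 'time|pos|ft'
python3 -c "import pips;pips.pips('w7.png')"
```

```text
time: 19.45
position: [0.5648, 0.2163, 0.0931]
ft_force: [-0.7, -0.2, -0.2]
time: 20.95
position: [0.5649, 0.2163, 0.0931]
ft_force: [0.8, 0.3, 0.5]
time: 21.37
position: [0.624, 0.2193, 0.0909]
ft_force: [0.0, -0.4, 0.4]
centre 151 240
31 [13.8  9.8]
31 [-5.4  7.7]
32 [-1.4  7.9]
34 [3. 8.]
27 [21.8  3.8]
31 [14.3  1.5]
32 [-0.9 -0.8]
26 [22.3 -4.1]
22 [-4.6 -8.9]
21 [-0.4 -8.7]
22 [ 3.9 -8.4]
```

The finder shows seven pips on the top flat (3+1+3), centred, and 8's flat next. On to the tray handle.

```bash
python3 -m creep '[{"d": [0,0,-0.035]},{"d": [0,0,-0.035]},{"d": [0,0,-0.033],"yaw": 0.055},{"d": [-0.035,-0.0108,0]},{"d": [-0.035,-0.0108,0]},{"d": [-0.035,-0.0108,0]},{"d": [-0.035,-0.0108,0]},{"d": [-0.035,-0.0108,0]},{"d": [-0.035,-0.0108,0]},{"d": [-0.035,-0.0108,0]},{"d": [-0.035,-0.0108,0]},{"d": [-0.035,-0.0108,0]},{"d": [-0.035,-0.0108,0]},{"d": [-0.035,-0.0108,0]},{"d": [-0.035,-0.0108,0]},{},{}]' 0.036 20
python3 - <<'E'
from h import *
w=snap('wrist');o=robot.get_obs()
cv2.imwrite('pics/h1.png',w['img'][:,:,::-1]);np.savez('h1.npz',img=w['img'],xyz=w['xyz'],R=rot(w))
print([np.array(proj(w,p)).round() for p in ([.494,-.1955,.084],[.494,-.2878,.084])])
E
python3 -m creep '[{"d": [-0.02,0.04,0]},{"d": [-0.02,0.04,0]},{},{}]'
python3 - <<'E'
from h import *
w=snap('wrist');o=robot.get_obs();z=np.load('h1.npz');np.savez('h2.npz',img=w['img'],xyz=w['xyz'],R=rot(w))
print([np.array(proj(w,p)).round() for p in ([.494,-.1955,.084],[.494,-.2878,.084])])
cv2.imwrite('pics/h12.png',np.hstack([z['img'][100:384,100:500],w['img'][100:384,60:460]])[:,:,::-1])
E
```

```text
time: 22.83
position: [0.4929, -0.2013, 0.1939]
tool_rot: [0.708, 0.706, -0.0, -0.001]
ft_force: [-0.1, -0.0, -0.1]
grip_width: 0.036
grip_force: 0.0
[array([260., 181.]), array([260., 271.])]
time: 23.22
position: [0.5708, -0.2365, 0.1934]
tool_rot: [0.706, 0.708, 0.0, -0.0]
ft_force: [-0.7, 1.3, -0.4]
grip_width: 0.036
grip_force: 0.0
[array([173., 143.]), array([180., 239.])]
```

View pics/h12.png

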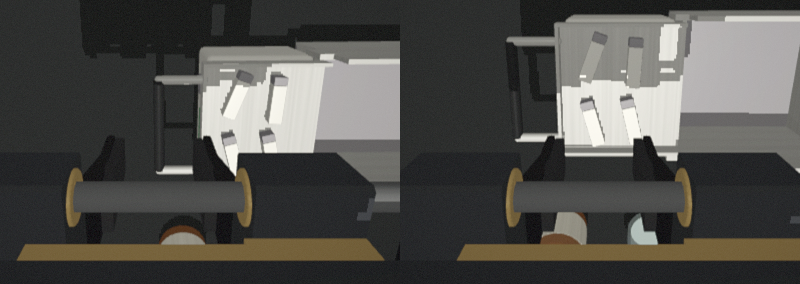

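Both crops show the black bar between two bright rods. In the left one the rod ends are at (155,78) and (156,171); in the right one, at (507,40) and (516,138).

```bash
python3 - <<'E'
from h import *
k=robot.camera('wrist')
C=[]
for f in('h1.npz','h2.npz'):
    z=np.load(f);c=dict(k);c['img']=z['img'];c['xyz']=z['xyz'];c['attitude']=z['R'];C.append(c)
    g=z['img'].min(2).astype(np.uint8)
for name,r in (('+y',((245,165,290,192),(155,125,210,152))),('-y',((245,262,290,282),(160,228,205,246)))):
    rr=[]
    for c,(x0,y0,x1,y1) in zip(C,r):
        m=(c['img'][y0:y1,x0:x1].min(2)>75).astype(np.uint8)
        n,l,st,ct=cv2.connectedComponentsWithStats(m);i=1+st[1:,4].argmax()
        ys,xs=np.where(l==i);e=xs.min();v=ys[xs<e+8].mean()
        print(name,e+x0,v+y0,st[i]);rr.append(ray(c,e+x0,v+y0))
    print(tri(*rr).round(4))
    print([plane(c,*0 or (0,0),.084).round(3)[0] for c in C][:0])
# tray end wall / pixels of bar (darkest vertical band)
for c,row,(a,b) in ((C[0],225,(245,300)),(C[1],190,(160,225))): print(c['img'][row-3:row+4,a:b].mean((0,2)).round().astype(int).tolist())
E
```

```text
+y 255 178.52173913043478 [ 10  10  35  10 315]
+y 166 139.21621621621622 [ 11  12  44   9 359]
[ 0.4893 -0.192   0.0875]
[]
-y 256 271.9428571428571 [ 11   3  34  10 294]
-y 175 238.66666666666666 [ 15   5  30   9 237]
[ 0.4897 -0.2879  0.0849]
[]
[47, 46, 46, 47, 47, 48, 46, 46, 44, 36, 40, 45, 50, 53, 54, 48, 44, 41, 37, 28, 29, 30, 31, 31, 32, 30, 31, 32, 31, 30, 31, 32, 30, 32, 31, 30, 31, 30, 30, 32, 32, 30, 31, 33, 32, 32, 31, 30, 27, 27, 26, 39, 91, 103, 83]
[44, 45, 47, 44, 46, 45, 46, 46, 45, 36, 33, 32, 36, 40, 40, 36, 32, 33, 34, 30, 39, 47, 45, 47, 46, 44, 46, 47, 46, 46, 31, 30, 28, 28, 28, 27, 27, 28, 26, 31, 47, 47, 46, 46, 45, 44, 46, 47, 46, 46, 47, 45, 47, 46, 44, 46, 81, 144, 146, 142, 110, 138, 230, 229, 228]
```

```bash
python3 -m creep '[{"d": [-0.0015,-0.039,0]},{"d": [-0.002,-0.039,0]},{"d": [0,0,0.03]},{"d": [0,0,0.03]},{"d": [0,0,0.03]},{},{}]' && python3 -m creep '[{"d": [0,0,0.015]},{"d": [0,0,0.015]},{"d": [0,0,0.015]},{"d": [0,0,0.012]},{},{}]'
```

```text
time: 23.9
position: [0.4895, -0.2394, 0.1035]
tool_rot: [0.706, 0.708, -0.0, -0.002]
ft_force: [0.5, 0.5, 1.4]
grip_width: 0.0361
grip_force: 0.0
time: 24.4
position: [0.4921, -0.2416, 0.0486]
tool_rot: [0.707, 0.708, 0.0, 0.001]
ft_force: [-0.3, -0.7, 0.5]
grip_width: 0.0362
grip_force: 0.0
```

Close on the bar with a gentle grip so that it can turn.

```bash
python3 -m creep '[{"d": [0,0,0.002]},{},{},{},{},{},{},{}]' 0 15
```

```text
time: 25.07
position: [0.4928, -0.2418, 0.0457]
tool_rot: [0.707, 0.707, 0.001, 0.001]
ft_force: [4.2, 2.1, 1.4]
grip_width: 0.0091
grip_force: 15.0
```

```bash
python3 -m creep '[{"d": [0,0.0005,-0.0077]},{"d": [0,0.0009,-0.0077]},{"d": [0,0.0013,-0.0076]},{"d": [0,0.0016,-0.0075]},{"d": [0,0.002,-0.0074]},{"d": [0,0.0024,-0.0074]},{"d": [0,0.0027,-0.0072]},{"d": [0,0.0031,-0.007]},{"d": [0,0.0034,-0.0069]},{"d": [0,0.0038,-0.0067]},{},{}]' && python3 -m creep '[{"d": [0,0.0041,-0.0065]},{"d": [0,0.0045,-0.0063]},{"d": [0,0.0048,-0.0061]},{"d": [0,0.005,-0.0058]},{"d": [0,0.0053,-0.0056]},{"d": [0,0.0056,-0.0053]},{"d": [0,0.0059,-0.005]},{"d": [0,0.0061,-0.0047]},{"d": [0,0.0063,-0.0044]},{"d": [0,0.0066,-0.0041]},{},{},{},{},{},{}]'
python3 - <<'E'
from h import *
a=snap('scene')
cv2.imwrite('pics/t1.png',cv2.resize(a['img'][190:340,140:260],(440,550),interpolation=cv2.INTER_CUBIC)[:,:,::-1])
E
```

```text
time: 26.07
position: [0.5153, -0.2417, 0.118]
tool_rot: [0.707, 0.707, 0.001, 0.002]
ft_force: [8.0, 2.2, -5.9]
grip_width: 0.009
grip_force: 15.0
time: 27.4
position: [0.5669, -0.2413, 0.1718]
tool_rot: [0.707, 0.707, -0.0, -0.0]
ft_force: [3.8, -0.9, -6.9]
grip_width: 0.0095
grip_force: 15.0
```

View pics/t1.png

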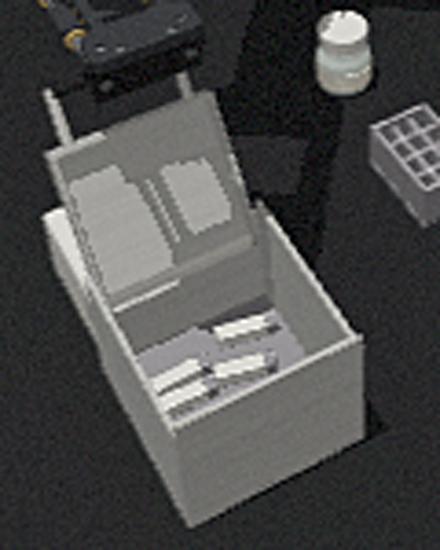

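All four cuvettes lie in the basket, at about (242,327), (245,363), (170,375) and (185,395), and the tray is empty. I'll lower it along the same arc.

```bash
python3 -m creep '[{"d": [0,-0.0066,0.0041]},{"d": [0,-0.0063,0.0044]},{"d": [0,-0.0061,0.0047]},{"d": [0,-0.0059,0.005]},{"d": [0,-0.0056,0.0053]},{"d": [0,-0.0053,0.0056]},{"d": [0,-0.005,0.0058]},{"d": [0,-0.0048,0.0061]},{"d": [0,-0.0045,0.0063]},{"d": [0,-0.0041,0.0065]},{},{}]' && python3 -m creep '[{"d": [0,-0.0038,0.0067]},{"d": [0,-0.0034,0.0069]},{"d": [0,-0.0031,0.007]},{"d": [0,-0.0027,0.0072]},{"d": [0,-0.0024,0.0074]},{"d": [0,-0.002,0.0074]},{"d": [0,-0.0016,0.0075]},{"d": [0,-0.0013,0.0076]},{"d": [0,-0.0009,0.0077]},{"d": [0,-0.0005,0.0077]},{},{},{}]'
```

```text
time: 28.45
position: [0.5124, -0.2416, 0.1179]
tool_rot: [0.707, 0.707, -0.0, -0.001]
ft_force: [3.1, 0.5, -1.1]
grip_width: 0.0094
grip_force: 15.0
time: 29.53
position: [0.4928, -0.2423, 0.0455]
tool_rot: [0.707, 0.707, 0.0, 0.002]
ft_force: [4.8, 0.4, 3.1]
grip_width: 0.0094
grip_force: 15.0
```

```bash
python3 -m creep '[{},{},{},{},{},{}]' 0.034 && python3 -m creep '[{"d": [0,0,-0.01]},{"d": [0,0,-0.015]},{"d": [0,0,-0.025]},{"d": [0,0,-0.03]},{"d": [0,0,-0.03]},{"d": [0,0,-0.03]},{},{},{}]'
python3 - <<'E'
from h import *
b=snap('top');g=b['img']
# rod left ends in top view: expected bar place when level
z=[proj(b,[.4895,y,.084]) for y in(-.192,-.288)];print(np.round(z,1))
for (u,v) in z:
    u,v=int(round(u)),int(round(v));p=g[v-12:v+8,u-3:u+4].min(2).max(1);print(p.tolist())
w=snap('wrist')
for y in(-.192,-.288): print(np.round(proj(w,[.4895,y,.086])))
m=(w['img'].min(2)>75)
for y in(-.192,-.288):
    u,v=map(int,proj(w,[.4895,y,.086])); print(np.where(m[v-3:v+4,u-15:u+20].any(0))[0][:3]-15, np.where(m[v-15:v+15,u+5:u+12].all(1))[0]-15)
print(robot.get_obs()['time'])
E
```

```text
time: 30.03
position: [0.4905, -0.2411, 0.0448]
tool_rot: [0.707, 0.707, -0.0, -0.001]
ft_force: [0.1, -0.6, 0.6]
grip_width: 0.0325
grip_force: 0.0
time: 30.78
position: [0.4907, -0.241, 0.1852]
tool_rot: [0.707, 0.707, -0.0, -0.0]
ft_force: [0.6, 0.1, -0.1]
grip_width: 0.0343
grip_force: 0.0
[[327.1 211.6]
 [362.4 211.1]]
[98, 93, 90, 91, 91, 91, 92, 97, 99, 94, 84, 71, 51, 31, 27, 27, 30, 34, 40, 53]
[59, 57, 62, 61, 62, 61, 61, 61, 62, 62, 63, 63, 63, 63, 65, 63, 63, 66, 64, 64]
[258. 136.]
[258. 240.]
[-1  0  1] [-2 -1  0  1  2  3]
[0 1 2] [-1  0  1  2]
30.8833
```

```bash
python3 -c "
from rig import robot
print(robot.hand_in())"
```

```text
the job is handed in; nothing more can be done
None
```

I handed the job in with the wheel at 7, all four cuvettes seen in the basket, and the tray set down level and released at about 31 s; the judge's verdict was not shown.

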